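# Prop the stock chest's lid open on its stay

### The job

Open the blue stock chest for packing: lift its lid by the yellow handle until it stands nearly upright by itself, flip up the stay (the bar with the orange grip at the end of the chest) to about 60 degrees, still leaning towards the hinge, then bring the lid gently back down until it rests on the stay with the stay's tip caught behind the red lip under the lid, and let go. Do not let the lid slam, do not force it down on the stay, and leave the goods around and inside the chest undisturbed.

Things in the scene. Friction and masses are not known exactly. Their poses are not given: they have to be found in the camera images.
- chest: Blue steel chest fixed to the bench: open box 200 x 220 mm, 120 mm high, walls 4 mm. Origin: centre of its underside. Its x axis runs along the hinge, y points to the hinge side, z up. In these axes the lid's hinge line is at y = +110, z = 120 mm, and the stay's pivot, on the +x end, at x = 155, y = -50, z = 90 mm.
- lid (a joint): Lid angle, rad: 0 shut (level), grows as the -y edge rises, stop at 1.5. Lid about 0.67 kg (varies 10 percent), 208 x 225 x 6 mm. Hinge friction of 0.2 N m holds it by itself only above about 1.3; below about 1.15 it falls shut when released. Resting properly on the stay it reads 0.78 to 1.02, depending on the stay's length.
- lid_handle (a point): Middle of the yellow bar handle on the lid: round bar 12 mm thick, 110 mm long, parallel to the chest's x axis; centre line 35 mm above the lid's top face (29 mm clear under it), 200 mm from the hinge line towards the free edge and 41 mm above the lid's underside plane, which holds the hinge line. The lid reaches 25 mm beyond it.
- lid_hinge (a point): Middle of the lid's hinge line; its axes turn with the lid.
- stay: The stay: square tube 12 mm thick with a rod in it, on a pivot parallel to the chest's x axis, 55 mm from the chest's end wall (47 mm clear at the orange grip). Origin on the pivot, y axis along the stay to its tip. Stowed it lies level (0 rad) pointing to the hinge side; it flips up about +x, to 1.9 rad at most. Mass about 0.1 kg.
- stay_grip (a point): Centre of the orange grip on the stay (16 x 16 mm, 36 mm long along the stay), 75 mm from the pivot. Beyond it the rod ends in a smooth round black tip (16 mm ball) whose centre lies 145 to 165 mm from the pivot: the rod is clamped at a length that differs from start to start and is not measured.
- stay_pivot (a point): The stay's pivot on the chest's +x end. Its friction (0.05 N m) holds the stay where it is left above about 50 degrees from level; below that it falls back. With the tip behind the lip the stay stands 65 to 69 degrees from level.
- lip: Red lip, 36 x 10 x 16 mm (along x, towards the edge, down), under a steel strip on the lid's +x end. Origin at its centre, 163 mm from the hinge line; the face that catches the stay's tip looks to the hinge, 158 mm from the hinge line. It stands 16 mm down from the strip. Its axes turn with the lid. More than 30 N on it would bend the stay.
- strip: Steel strip along the lid's +x end, 100 to 172 mm from the lid's middle in x and 90 to 200 mm from the hinge line, its underside level with the lid's. Lowered on a stay left 57 to 61 degrees from level, it meets the tip short of the lip; pressing on at the handle (up to about 10 N) slides the tip to the lip, where resistance turns hard. A stay left above 65 degrees may miss the lip.
- tin_a: Green tin standing in the chest, 74 mm across, 75 mm high. Bystander.
- tin_b: Yellow tin standing in the chest, 74 mm across, 75 mm high. Bystander.
- carton_orange: Orange carton 80 x 120 x 70 mm. Bystander.
- carton_blue: Blue carton 70 x 140 x 60 mm. Bystander.
- milk_tin: Large yellow tin, 100 mm across, 120 mm high. Bystander.
- jar: Jar with red label, 68 mm across, 100 mm high. Bystander.

How it is judged:
By the outcome, as a careful person would: the job done as asked, in the order asked, and still so for the second after the job is handed in, with the robot touching nothing.
It also fails if it takes over 72 s, if anything falls off the work surface, if the arm or the gripper's body presses on something with over 40 N, if the wrist force passes 120 N, or if a joint passes its speed limit or range.

### The arm

A 7-joint arm with a two-finger parallel gripper is mounted at the origin on the work surface. World frame = base frame: x ahead of the robot, y to its left, z up, the work surface at z = 0. Lengths are in m, angles in rad, forces in N, time in s.
With the tool pointing down it reaches from about 0.425 to 0.95 m from the base axis. Payload 4.7 kg.
Tool frame: the origin (TCP) lies at the very end of the fingers, on their centre line; the grasp point (between the pads) lies 19 mm behind it (r.grip_depth is the z of the grasp point in the tool frame, in m); z points along the fingers, y is the direction in which the jaws open and shut (so a half turn about z gives the same grasp; the last joint's range is limited). The gripper opens to 85 mm and grips with 20 to 120 N. Pads are 22 mm wide; open, the fingers measure 114 mm over their backs; the gripper's body (76 mm by 85 mm) begins 54 mm behind the grasp point. The pads swing forward as they close: fully open they stand 13 mm farther back than shut.
Start: joints at [-1.316, 0.469, -0.049, 1.532, 0.024, 1.141, -0.082], TCP at [0.189, 0.648, 0.231] pointing down, gripper open.
Joint ranges: [-2.59, 2.59], [-0.33, 1.99], [-1.39, 1.29], [0.1, 2.45], [-1.04, 4.18], [0.21, 1.99], [-2.66, 2.66]. Speed limits (rad/s): [2.57, 2.57, 3.14, 3.14, 3.14, 3.14, 3.14].

### API

Orientations are given as a unit quaternion [x, y, z, w].
In Python, from workcell import r gives the robot as it stands. Calls block until the motion is done:
- r.reach(position, orientation): joint-space move of the TCP to a pose.
- r.movel(position, frame=None, vel=0.15): straight line of the TCP; frame=None keeps the orientation; vel is the mean speed in m/s.
- r.move_j(angles): joint-space move.
- r.grip(opening): finger opening in m; the grip force is fixed at half the most; returns when the fingers have stopped.
- r.wait(seconds).
- r.ik(position, orientation): joint angles nearest the present ones, or None.
- r.sense(): the state.
- r.grab_frame(name): name is "scene" or "top" or "wrist"; returns a dict with "frame" (384x512x3 uint8, red, green, blue), "range_z" (384x512 float32, m along the optical axis (not along the pixel's ray), 0 where there is no reading), "vertical_fov" (degrees; the focal length in pixels is half the picture's height over the tangent of half this angle, whatever the lens; pixels are square), "cx", "cy" (the principal point, pixels), "pose" (4x4, takes a point from camera to world coordinates). Camera axes: x right, y down, z forward; pixel columns grow to the right and rows downward; lengths in m; the calibration is good to about 2 mm. A picture is of the moment at which its call begins.
A pose or a line that the arm cannot do raises r.MotionError and nothing moves.
- r.hand_in(): hands the job in, once; it reports no verdict.
Trained networks look in the newest picture that a camera, given by its name, has taken for a name from the list of things; names that differ only in an ending like _2 or _b are one class to them, and where a whole thing is asked for, a point or a joint stands for the part that bears it (a point fixed in the world has none). Each returns a list of dicts, best first, with "conf" (0 to 1); they miss things now and then, are a little off and sometimes report something else, mostly with a low value. They report only what shows in the picture. A call takes as long as a camera call.
- r.recognise(camera, target): "at" ([column, row] in pixels, amid what is visible of it).
- r.regions_of(camera, target): "mask" (384x512 bool, what is visible of it) and "at" ([column, row] in pixels, amid what is visible of it).
The state is a dict: "clock": time; "joint_pos": joint angles; "qvel": joint speeds; "tau": joint torques, N m; "eef_pos": TCP position; "tcp_rot": TCP orientation; "contact_force": force on the tool from outside, world axes, zero at the start; "wrist_torque": the same for the moment, N m; "finger_gap": finger opening in m.
Only numpy, scipy, OpenCV 4.12 (cv2) and the standard library are available. Lean on these libraries where they do the work, as an engineer would, in place of code of your own. Each camera call takes 0.05 s, during which the arm holds its last target. There are 200 camera calls.

## Working session

There is one attempt and no reset: what is moved stays moved. The work goes in short steps, each a Python script; the robot and the scene stay as the last script left them, time stands still between calls to the robot, and variables do not carry over. Pictures are saved under pics/ and viewed, about 8 in all and at most 12, crops included, and the job is handed in when it is done.

```bash
ls; mkdir -p pics; cat > h.py <<'E'
import numpy as np, cv2
from scipy.spatial.transform import Rotation as R
from workcell import r
def pts(f,mask):
    H=f["frame"].shape[0]; fl=H/2/np.tan(np.radians(f["vertical_fov"])/2)
    v,u=np.nonzero(mask&(f["range_z"]>0)); z=f["range_z"][v,u]
    P=np.c_[(u-f["cx"])/fl*z,(v-f["cy"])/fl*z,z,np.ones(len(z))]
    return (P@np.asarray(f["pose"]).T)[:,:3]
def save(f,n): cv2.imwrite("pics/"+n+".png",f["frame"][:,:,::-1])
E
python3 - <<'E'
from h import *
a=[]
for c in ("scene","top"):
    f=r.grab_frame(c); a.append(f["frame"])
    for t in ("chest","lid","lid_handle","stay","stay_grip","strip","lip"):
        for d in r.regions_of(c,t)[:1]:
            P=pts(f,d["mask"]); 
            print(c,t,round(d["conf"],2),np.round(d["at"]),len(P), np.median(P,0).round(3) if len(P) else '', np.percentile(P,[3,97],axis=0).round(3).tolist() if len(P) else '')
    print(np.round(f["pose"],2).tolist())
cv2.imwrite("pics/a.png",cv2.resize(np.vstack(a),None,fx=.78,fy=.78)[:,:,::-1])
print(r.sense(),r.grip_depth)
E
```

```text
pics
scene chest 0.77 [253. 176.] 5915 [ 0.533 -0.022  0.125] [[0.393, -0.132, 0.028], [0.652, 0.089, 0.133]]
scene lid 0.93 [253. 178.] 4822 [ 0.516 -0.033  0.126] [[0.394, -0.132, 0.12], [0.652, 0.074, 0.147]]
scene lid_handle 0.81 [250. 177.] 4992 [ 0.517 -0.033  0.126] [[0.394, -0.134, 0.119], [0.654, 0.076, 0.143]]
scene stay 0.54 [278. 213.] 178 [0.635 0.044 0.093] [[0.586, -0.039, -0.0], [0.653, 0.109, 0.101]]
scene stay_grip 0.78 [281. 207.] 104 [0.634 0.046 0.095] [[0.624, 0.015, 0.087], [0.647, 0.11, 0.101]]
scene strip 0.71 [247. 209.] 796 [ 0.629 -0.041  0.124] [[0.593, -0.091, 0.118], [0.664, 0.01, 0.129]]
[[0.12, 0.85, -0.52, 1.31], [0.99, -0.11, 0.05, -0.06], [-0.01, -0.52, -0.86, 1.35], [0.0, 0.0, 0.0, 1.0]]
top chest 0.69 [255. 215.] 9911 [ 0.5   -0.027  0.126] [[0.388, -0.134, 0.099], [0.647, 0.085, 0.132]]
top lid 0.73 [263. 220.] 9521 [ 0.499 -0.032  0.126] [[0.387, -0.136, 0.121], [0.648, 0.076, 0.132]]
top lid_handle 0.87 [262. 219.] 9268 [ 0.5   -0.032  0.126] [[0.389, -0.135, 0.122], [0.646, 0.075, 0.134]]
top stay 0.64 [224. 167.] 149 [0.629 0.057 0.096] [[0.
[... 385 characters left out ...]
[-1.31593589,  0.46855672, -0.04859436,  1.53248824,  0.02406092,
        1.14098061, -0.08229203]), 'qvel': array([ 1.39953042e-03,  6.62893089e-04, -9.05665244e-04,  3.41534919e-04,
        3.10114376e-04, -1.29861709e-03,  7.57595749e-06]), 'tau': array([ 3.58052857e-04, -5.10103762e+01, -4.60587430e-02, -2.37990832e+01,
        1.10283276e-02,  1.00078090e-03, -4.34095597e-06]), 'eef_pos': array([0.18893425, 0.64804899, 0.23136902]), 'tcp_rot': array([ 1.41406490e-01,  9.89951614e-01,  7.83573853e-05, -2.77443390e-05]), 'contact_force': array([-0.31038413, -0.32501202, -0.41945457]), 'wrist_torque': array([ 0.02746681, -0.00560807,  0.01133919]), 'finger_gap': 0.0853068856484397} -0.0187
```

View pics/a.png

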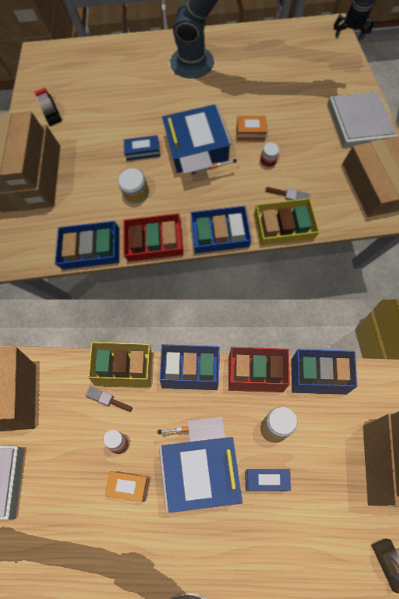

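The pictures show the chest at mid-bench. The hinge is on the world +y side, the yellow handle on the -y side (about [230,470] in the stacked view) and the stay on the world +x end (about [180,430]). Next I fit the chest pose.

```bash
cat > m.py <<'E'
from h import *
for c in ("top","scene"):
    f=r.grab_frame(c); im=f["frame"]; hsv=cv2.cvtColor(im,cv2.COLOR_RGB2HSV)
    d=r.regions_of(c,"lid")[0]["mask"]; s=r.regions_of(c,"strip")[0]["mask"]
    all_=np.ones(d.shape,bool)
    def pick(m,lo,hi):
        v,u=np.nonzero(m); P=np.full(d.shape+(3,),9.); mm=m&(f["range_z"]>0); P[mm]=pts(f,m); return P
    P=pick(all_,0,0); z=P[...,2]
    m=d&~cv2.dilate(s.astype(np.uint8),np.ones((5,5))).astype(bool)&(abs(z-.126)<.006)
    m=cv2.morphologyEx(cv2.morphologyEx(m.astype(np.uint8),cv2.MORPH_CLOSE,np.ones((9,9))),cv2.MORPH_OPEN,np.ones((9,9))).astype(bool)&(abs(z-.126)<.006)
    print(c,"lidrect",cv2.minAreaRect(P[m][:,:2].astype(np.float32)))
    y=(hsv[...,0]>18)&(hsv[...,0]<36)&(hsv[...,1]>130)&(z>.145)&(z<.18)&cv2.dilate(d.astype(np.uint8),np.ones((15,15))).astype(bool)
    Q=P[y]; print("handle n",len(Q),Q.mean(0).round(4),np.median(Q[:,2]).round(4),cv2.minAreaRect(Q[:,:2].astype(np.float32)))
    o=(hsv[...,0]>5)&(hsv[...,0]<18)&(hsv[...,1]>150)&(z>.085)&(z<.108)&(P[...,0]>.58)&(P[...,0]<.68)&(abs(P[...,1]-.05)<.07)
    Q=P[o]; print("grip n",len(Q),Q.mean(0).round(4) if len(Q) else '', cv2.minAreaRect(Q[:,:2].astype(np.float32)) if len(Q) else '')
    Q=P[s&(abs(z-.125)<.006)]; print("strip",cv2.minAreaRect(Q[:,:2].astype(np.float32)))
    save(f,"m_"+c)
f=cv2.imread("pics/m_top.png")[120:320,170:370]
cv2.imwrite("pics/crop.png",cv2.resize(f,None,fx=3,fy=3))
E
python3 m.py
```

```text
top lidrect ((0.0, 0.0), (0.0, 0.0), 0.0)
handle n 0 [nan nan nan] nan ((0.0, 0.0), (0.0, 0.0), 0.0)
grip n 51 [0.6334 0.028  0.0975] ((0.6345338225364685, 0.028204191476106644), (0.015408829785883427, 0.018920058384537697), 7.095678329467773)
strip ((0.6281836032867432, -0.041088249534368515), (0.06816583126783371, 0.11007358133792877), 8.468894958496094)
scene lidrect ((0.4861578643321991, -0.02955368161201477), (0.20964564383029938, 0.225230872631073), 6.959499359130859)
handle n 117 [ 0.5087 -0.1139  0.1647] 0.1649 ((0.5056906342506409, -0.1143873780965805), (0.11894881725311279, 0.010354005731642246), 8.896930694580078)
grip n 37 [0.6396 0.0273 0.0947] ((0.6373617053031921, 0.0225802231580019), (0.017901446670293808, 0.02866271324455738), 6.944413661956787)
strip ((0.6293480396270752, -0.039722271263599396), (0.07285913825035095, 0.10900498181581497), 9.098908424377441)m.py:13: RuntimeWarning: Mean of empty slice.
  Q=P[y]; print("handle n",len(Q),Q.mean(0).round(4),np.median(Q[:,2]).round(4),cv2.minAreaRect(Q[:,:2].astype(np.float32)))
  ret = um.true_divide(
  return _methods._mean(a, axis=axis, dtype=dtype,
  ret = ret.dtype.type(ret / rcount)
```

View pics/crop.png

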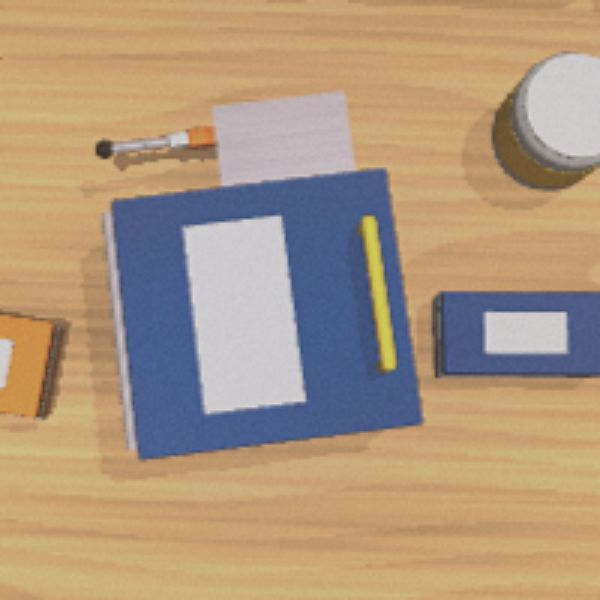

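The lid fits a 210 x 225 mm rectangle with yaw about 8°, and the strip and grip agree within about 3 mm. I check IK along the planned paths, then move above the handle for a close look.

```bash
cat >> h.py <<'E'
O=np.array([0.4875,-0.026,0.0]); YAW=np.radians(8.0)
try: O,YAW=(lambda d:(d["O"],float(d["Y"])))(np.load("pose.npz"))
except FileNotFoundError: pass
C=R.from_euler("z",YAW)
def W(p): return O+C.apply(p)
def ori(phi=0,jaw="y",flip=0):
    "tool down, jaws along chest y or x, tilted phi about chest +x"
    base=R.from_matrix(np.array([[-1,0,0],[0,1,0],[0,0,-1.]]))
    return C*R.from_euler("x",phi)*R.from_euler("z",(np.pi/2 if jaw=="x" else 0)+np.pi*flip)*base
def tcp(grasp,o,depth=0.0187): return np.asarray(grasp)+o.apply([0,0,depth])
def handle(th): a=th+np.arctan2(.041,.2); L=np.hypot(.2,.041); return W([0,.11-L*np.cos(a),.12+L*np.sin(a)])
def grip_pt(s,rad=.075): return W([.155,-.05+rad*np.cos(s),.09+rad*np.sin(s)])
E
python3 - <<'E'
from h import *
for flip in (0,1):
    for th in (0,.5,.9,1.42):
        for dz in (0,.08):
            o=ori(0,"y",flip); q=r.ik(tcp(handle(th)+[0,0,dz],o),o.as_quat()); print("h",flip,th,dz,None if q is None else np.round(q,2))
    for s,phi in ((0,0),(0,.3),(.5,.3),(1.05,.5),(1.05,.8),(1.05,1.05)):
        o=ori(phi,"x",flip); q=r.ik(tcp(grip_pt(s),o),o.as_quat()); print("s",flip,s,phi,None if q is None else np.round(q,2))
o=ori(0,"y",0); r.reach(tcp(handle(0)+[0,0,.13],o),o.as_quat())
f=r.grab_frame("wrist"); save(f,"w1"); print(r.sense()["clock"],r.sense()["eef_pos"])
P=pts(f,np.ones(f["range_z"].shape,bool)); hs=cv2.cvtColor(f["frame"],cv2.COLOR_RGB2HSV)[f["range_z"]>0]
k=(hs[:,0]>18)&(hs[:,0]<36)&(hs[:,1]>130)&(P[:,2]>.155)&(P[:,2]<.175)
Q=P[k]; print(len(Q),np.median(Q,0),cv2.minAreaRect(Q[:,:2].astype(np.float32)), "pred",handle(0))
b=(hs[:,0]>100)&(hs[:,0]<130)&(abs(P[:,2]-.126)<.005)
print("blue ext",P[b].min(0),P[b].max(0),b.sum())
E
```

```text
h 0 0 0 [-0.33  0.35  0.59  2.03 -0.26  0.83  2.12]
h 0 0 0.08 [-0.47  0.25  0.73  1.96 -0.2   1.01  2.07]
h 0 0.5 0 [-0.51  0.2   0.66  1.97 -0.14  1.02  1.93]
h 0 0.5 0.08 [-0.59  0.11  0.73  1.86 -0.08  1.2   1.87]
h 0 0.9 0 [-0.58  0.1   0.56  1.93 -0.06  1.13  1.72]
h 0 0.9 0.08 [-0.64  0.04  0.6   1.8  -0.02  1.31  1.68]
h 0 1.42 0 [-0.61  0.07  0.36  1.9  -0.03  1.18  1.46]
h 0 1.42 0.08 [-0.66  0.02  0.39  1.77 -0.01  1.35  1.44]
s 0 0 0 [-0.79  0.87  1.11  1.81 -0.9   1.06 -2.34]
s 0 0 0.3 [-0.56  0.8   0.91  1.77 -0.99  1.19 -2.22]
s 0 0.5 0.3 [-0.54  0.75  0.91  1.75 -0.92  1.22 -2.27]
s 0 1.05 0.5 [-0.41  0.78  0.91  1.68 -1.01  1.45 -2.16]
s 0 1.05 0.8 [-0.08  0.75  0.53  1.62 -1.    1.52 -2.17]
s 0 1.05 1.05 [ 0.22  0.8   0.14  1.57 -0.97  1.55 -2.21]
h 1 0 0 [-0.66  0.49  1.07  2.05 -0.55  0.92 -0.72]
h 1 0 0.08 [-0.66  0.31  0.99  1.96 -0.3   1.03 -0.96]
h 1 0.5 0 [-0.75  0.25  0.97  1.98 -0.24  1.03 -1.1 ]
h 1 0.5 0.08 [-0.8   0.14  0.98  1.87 -0.12  1.2  -1.22]
h 1 0.9 0 [-0.85  0.12  0.88  1.94 -0.1   1.13 -1.37]
h 1 0.9 0.08 [-0.89  0.04  0.87  1.81 -0.03  1.31 -1.45]
h 1 1.42 0 [-0.93  0.08  0.7   1.91 -0.05  1.18 -1.64]
h 1 1.42 0.08 [-0.93  0.02  0.67  1.78 -0.01  1.35 -1.69]
s 1 0 0 [-0.44  0.62  0.49  1.79 -0.38  0.83  0.37]
s 1 0 0.3 [-0.27  0.65  0.43  1.76 -0.68  0.98  0.67]
s 1 0.5 0.3 [-0.3   0.61  0.5   1.73 -0.67  1.05  0.67]
s 1 1.05 0.5 [-0.24  0.67  0.62  1.67 -0.85  1.31  0.86]
s 1 1.05 0.8 [-0.09  0.76  0.55  1.62 -1.01  1.53  0.98]
s 1 1.05 1.05 [ 0.14  0.81  0.28  1.57 -1.03  1.61  0.97]
4.05 [ 0.50032029 -0.11437223  0.27219941]
2121 [ 0.49105114 -0.11823551  0.1655339 ] ((0.4987694025039673, -0.1176348328590393), (0.11937250196933746, 0.010925482027232647), 8.342597007751465) pred [ 0.50002558 -0.11512413  0.161     ]
blue ext [ 0.36782511 -0.15626761  0.1216945 ] [0.60386509 0.09479518 0.1286142 ] 42984
```

View pics/w1.png

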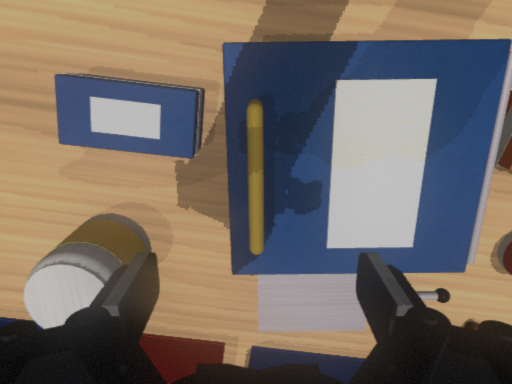

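The wrist view shows the handle at about [255,175] and the gripper clear of its neighbours. Its measured position is within 3 mm of the prediction, so I correct the pose, grasp and lift.

```bash
python3 - <<'E'
import numpy as np
np.savez("pose.npz",O=np.array([.4863,-.0280,0]),Y=np.radians(8.2))
from h import *
o=ori(); q=o.as_quat()
r.movel(tcp(handle(0)+[0,0,.06],o),q,vel=.15)
r.movel(tcp(handle(0),o),q,vel=.08)
print(r.sense()["contact_force"].round(1)); r.grip(0.0)
s=r.sense(); print("gap",s["finger_gap"],s["contact_force"].round(1),s["clock"])
if .009<s["finger_gap"]<.016:
    for th in np.linspace(0,1.42,13)[1:]:
        r.movel(tcp(handle(th),o),q,vel=.09); s=r.sense()
        print(round(th,2),s["contact_force"].round(1),round(s["finger_gap"],4),round(s["clock"],2),(s["eef_pos"]-tcp(handle(th),o)).round(4))
E
```

```text
[-0.  -0.5  0.5]
gap 0.01013048716333514 [-1.9  4.2  5.7] 6.25
0.12 [ 0.5  3.  -4.7] 0.0095 6.67 [-0.0002  0.0007 -0.0001]
0.24 [ 0.5  3.7 -6.2] 0.0101 7.08 [-0.0002  0.0003 -0.0001]
0.36 [-0.1  2.4 -6. ] 0.0097 7.5 [-0.0002 -0.0003 -0.0002]
0.47 [-1.6 -0.6 -3.2] 0.01 7.92 [-0.0002 -0.001   0.0002]
0.59 [-2.6 -5.2 -0.7] 0.0099 8.33 [-0.0002 -0.0018  0.0004]
0.71 [-3.9 -6.5  4. ] 0.0099 8.75 [-0.0002 -0.0027  0.001 ]
0.83 [-6.2 -8.2  6.1] 0.0098 9.17 [-0.0002 -0.0038  0.0014]
0.95 [-8.1 -9.4 11.1] 0.0097 9.58 [-0.0003 -0.0035  0.002 ]
1.06 [-9.5 -9.  16.3] 0.0096 10.0 [-0.     -0.0041  0.0028]
1.18 [-10.3  -8.4  19.4] 0.0097 10.42 [-0.     -0.003   0.0031]
1.3 [-11.   -3.2  17.7] 0.0097 10.83 [-0.0008 -0.0001  0.0027]
1.42 [-11.9  -1.6  15.7] 0.0101 11.25 [-0.0014  0.0009  0.0023]
```

Lid up with modest forces. Now release, back off upward, and check it stands.

```bash
python3 - <<'E'
from h import *
o=ori(); q=o.as_quat()
r.grip(0.028); s=r.sense(); print(s["contact_force"].round(1),s["finger_gap"],s["eef_pos"]-tcp(handle(1.42),o))
r.movel(s["eef_pos"]+[0,0,.09],vel=.12)
f=r.grab_frame("scene"); save(f,"s2")
P=pts(f,np.ones(f["range_z"].shape,bool)); hs=cv2.cvtColor(f["frame"],cv2.COLOR_RGB2HSV)[f["range_z"]>0]
L=(P-O)@C.as_matrix()
k=(hs[:,0]>18)&(hs[:,0]<36)&(hs[:,1]>130)&(L[:,2]>.25)&(L[:,2]<.36)&(abs(L[:,0])<.07)
Q=np.median(L[k],0); print(k.sum(),Q,"th",np.arctan2(Q[2]-.12,.11-Q[1])-.202)
k=(L[:,0]>.105)&(L[:,0]<.165)&(L[:,2]>.22)&(L[:,2]<.325)&(L[:,1]>.05)
if k.sum()>20:
    a=np.polyfit(L[k][:,2],L[k][:,1],1); print("strip slope",k.sum(),np.pi/2-np.arctan(a[0]))
k=(L[:,0]>.145)&(L[:,0]<.17)&(L[:,2]>.08)&(L[:,2]<.11)&(L[:,1]>-.06)&(L[:,1]<.13)
print("stay",k.sum(),L[k].mean(0),L[k][:,1].min(),L[k][:,1].max()); o_=k&(hs[:,0]<20)&(hs[:,1]>150); print(L[o_].mean(0),L[o_].min(0),L[o_].max(0))
print(r.sense()["clock"])
cv2.imwrite("pics/s2c.png",cv2.resize(f["frame"][90:290,150:350],None,fx=3,fy=3)[:,:,::-1])
E
```

```text
[-0.  -0.1  0.3] 0.028205492423926552 [0.00042781 0.00021765 0.00013637]
206 [0.01066641 0.11741661 0.32730401] th 1.4045575687297287
strip slope 114 1.5959064474470503
stay 293 [0.15830015 0.02206642 0.0940006 ] -0.05671917288275512 0.12145477233601719
[0.15807861 0.02808867 0.09638104] [0.14910119 0.01388734 0.08566819] [0.1669284  0.04316737 0.10242088]
12.5167
```

View pics/s2c.png

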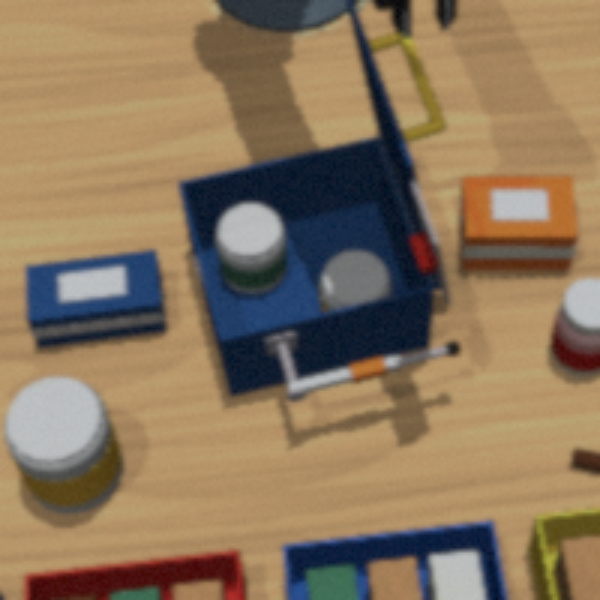

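The lid stands by itself at about 1.40 rad, and the stay is clear at about [370,370] in the crop with its tip at [453,348]. Now I flip the stay, with the tool tilted away from the lid.

```bash
cat >> h.py <<'E'
def gp(s,rad=.075): return W([.157,-.0485+rad*np.cos(s),.09+rad*np.sin(s)])
E
python3 - <<'E'
from h import *
o0=ori(.4,"x",1); q0=o0.as_quat()
up=tcp(gp(0),o0)-o0.apply([0,0,.13])
r.movel(W([0,.05,.44]),ori().as_quat(),vel=.2)
j=r.ik(W([.12,-.08,.40]),q0); print(np.round(j,2))
r.reach(W([.12,-.08,.40]),q0); r.grip(.042)
r.movel(up,q0,vel=.2); s=r.sense(); print(s["clock"],s["finger_gap"])
r.movel(tcp(gp(0),o0),q0,vel=.1); print(r.sense()["contact_force"].round(1))
r.grip(0.0); s=r.sense(); print("gap",s["finger_gap"],s["contact_force"].round(1),s["clock"])
if .012<s["finger_gap"]<.02:
    for t in np.linspace(0,1,8)[1:]:
        a=1.038*t; o=ori(.4+.2*t,"x",1)
        r.movel(tcp(gp(a),o),o.as_quat(),vel=.06); s=r.sense()
        print(round(a,2),s["contact_force"].round(1),round(s["finger_gap"],4),(s["eef_pos"]-tcp(gp(a),o)).round(4))
f=r.grab_frame("scene"); print(s["clock"])
cv2.imwrite("pics/s3c.png",cv2.resize(f["frame"][90:290,150:350],None,fx=3,fy=3)[:,:,::-1])
E
```

```text
[-0.44  0.58  1.18  1.39 -0.8   1.81  0.82]
15.4167 0.04222915787082745
[ 0.4 -0.2  0.1]
gap 0.014562231833782864 [-4.  -1.7  4.8] 17.2167
0.15 [-2.  -2.  -5.6] 0.0148 [-0.0007 -0.0003 -0.0008]
0.3 [-3.9 -3.2 -6.1] 0.0148 [-0.0007 -0.0002 -0.0002]
0.44 [-5.5 -2.1 -4.9] 0.0147 [-0.0006 -0.0003  0.0003]
0.59 [-5.  -0.2 -5.4] 0.0151 [-0.0006 -0.0003  0.0004]
0.74 [-6.6 -0.8 -6.5] 0.0148 [-0.0005 -0.0004  0.0006]
0.89 [-6.4 -0.1 -6.5] 0.0151 [-0.0004 -0.0002  0.0004]
1.04 [-5.7 -0.  -7. ] 0.0147 [-0.0003 -0.0003  0.0004]
19.5583
```

View pics/s3c.png

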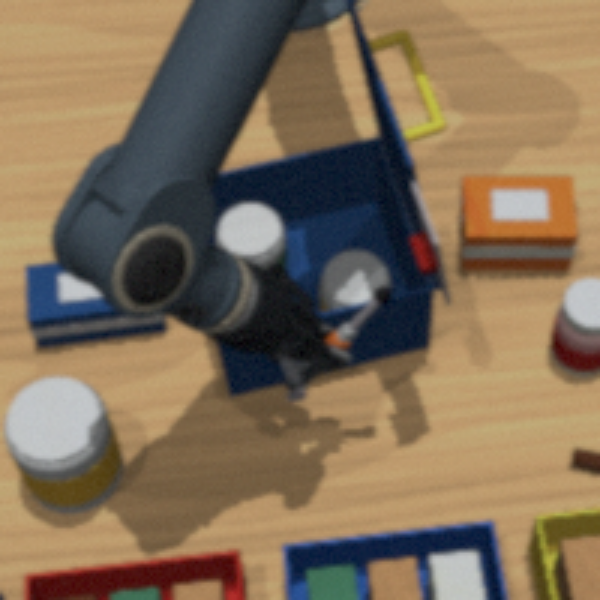

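The stay is held up with its tip at about [380,293], leaning to the hinge. I release it, retreat along the tool axis and measure the angle.

```bash
cat > ms.py <<'E'
from h import *
def stay(c="scene"):
    f=r.grab_frame(c); P=pts(f,np.ones(f["range_z"].shape,bool)); hs=cv2.cvtColor(f["frame"],cv2.COLOR_RGB2HSV)[f["range_z"]>0]
    L=(P-O)@C.as_matrix(); b=(abs(L[:,0]-.157)<.02)&(L[:,2]>.10)&(L[:,2]<.26)&(L[:,1]>-.06)&(L[:,1]<.07)
    o=b&(hs[:,0]<20)&(hs[:,1]>130); t=b&(hs[:,2]<70)&(L[:,2]>.19); w=b&(hs[:,1]<80)&(hs[:,2]>90)
    for n,k in (("orange",o),("tip",t),("all",b)):
        if k.sum()>4:
            Q=np.median(L[k],0); print(c,n,k.sum(),Q.round(4),"ang",np.degrees(np.arctan2(Q[2]-.09,Q[1]+.05)).round(1),"rad",np.hypot(Q[2]-.09,Q[1]+.05).round(4))
    if b.sum()>20:
        vx,vy,_,_=cv2.fitLine(L[b][:,1:].astype(np.float32),cv2.DIST_HUBER,0,.01,.01).ravel(); print("line",np.degrees(np.arctan2(vy,vx)))
    k=(hs[:,0]>18)&(hs[:,0]<36)&(hs[:,1]>130)&(L[:,2]>.15)&(L[:,2]<.36)&(abs(L[:,0])<.07)&(L[:,1]>-.08)&(L[:,1]<.16)
    if k.sum()>20: Q=np.median(L[k],0); print("lid",k.sum(),Q.round(4),"th",np.arctan2(Q[2]-.12,.11-Q[1])-.202)
    return f
E
python3 - <<'E'
from ms import *
r.grip(.042); s=r.sense(); print(s["contact_force"].round(1))
o=R.from_quat(s["tcp_rot"]); r.movel(s["eef_pos"]-o.apply([0,0,.13]),vel=.15)
r.reach(W([0.05,-.02,.44]),ori().as_quat())
stay("top"); f=stay("scene"); print(r.sense()["clock"])
cv2.imwrite("pics/s4c.png",cv2.resize(f["frame"][90:290,150:350],None,fx=3,fy=3)[:,:,::-1])
E
```

```text
[ 0.2 -0.8 -0.4]
top tip 26 [0.153  0.042  0.2332] ang 57.3 rad 0.1702
top all 46 [0.1535 0.0408 0.2319] ang 57.4 rad 0.1685
line 53.51846
lid 554 [-0.0034  0.1181  0.3283] th 1.407526912792933
scene orange 61 [ 0.1613 -0.0083  0.1577] ang 58.4 rad 0.0795
scene tip 22 [0.1599 0.0411 0.2311] ang 57.1 rad 0.168
scene all 225 [ 0.16   -0.0035  0.1634] ang 57.7 rad 0.0869
line 55.675144
lid 221 [0.0046 0.1174 0.3279] th 1.4043448874345832
22.0333
```

View pics/s4c.png

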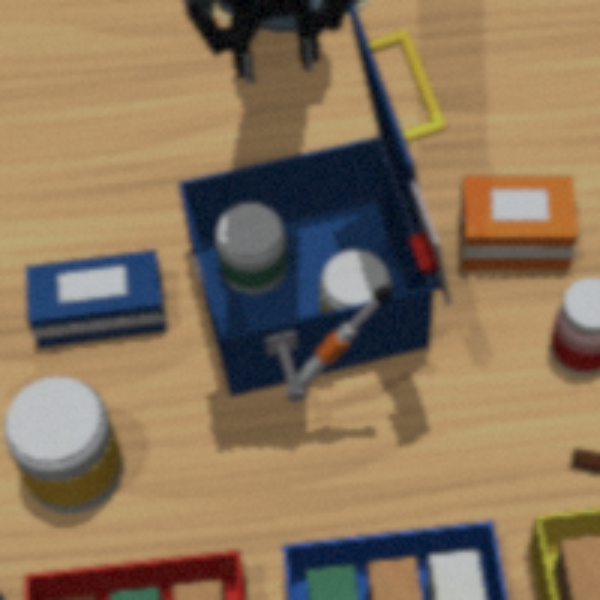

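Stay at about 58° by a mix of vision and arm kinematics, inside the 57–61° window, and the lid is still at 1.40. I regrasp the handle and lower gently with force monitoring.

```bash
cat >> h.py <<'E'
def Ft(s,th):
    a=th+.202; F=C.inv().apply(s["contact_force"]); return F[1]*np.sin(a)+F[2]*np.cos(a), -F[1]*np.cos(a)+F[2]*np.sin(a)
E
python3 - <<'E'
from h import *
o=ori(); q=o.as_quat(); p=tcp(handle(1.42),o)
r.movel(p+[0,0,.12],q,vel=.15); r.grip(.028); r.movel(p,q,vel=.08)
s=r.sense(); print("pre",s["contact_force"].round(1)); r.grip(0.0); s=r.sense(); print("gap",s["finger_gap"],s["contact_force"].round(1),s["clock"])
if .008<s["finger_gap"]<.016:
    for th in list(np.arange(1.38,1.07,-.04))+list(np.arange(1.08,.93,-.015)):
        r.movel(tcp(handle(th),o),q,vel=.05); s=r.sense(); ft,fr=Ft(s,th)
        print(round(th,3),"Ft %.1f Fr %.1f"%(ft,fr),s["contact_force"].round(1),round(s["clock"],2))
        if ft>9: break
E
```

```text
pre [ 0.4  0.2 -0.2]
gap 0.009834687598129322 [-0.7  0.1  2.8] 25.425
1.38 Ft -0.7 Fr 5.2 [-0.5 -0.7  5.3] 25.74
1.34 Ft 0.5 Fr 6.1 [-0.   0.3  6.1] 26.06
1.3 Ft -0.9 Fr 0.3 [ 3.5 -0.4  0.2] 26.38
1.26 Ft -1.1 Fr -2.2 [ 4.6 -0.2 -2.3] 26.69
1.22 Ft -0.7 Fr 0.5 [5.1 0.  0.4] 27.01
1.18 Ft -0.6 Fr -0.7 [ 5.2  0.3 -0.8] 27.32
1.14 Ft -1.6 Fr 0.5 [ 5.4 -0.9  0.1] 27.64
1.1 Ft -0.2 Fr 1.1 [6.8 0.4 1. ] 27.96
1.08 Ft 0.2 Fr 1.3 [6.6 0.7 1.3] 28.21
1.065 Ft -0.2 Fr 2.8 [ 6.8 -0.1  2.6] 28.46
1.05 Ft -0.1 Fr 3.2 [ 7.3 -0.   3. ] 28.71
1.035 Ft -0.3 Fr 3.3 [ 6.2 -0.5  3.1] 28.96
1.02 Ft 0.8 Fr 3.1 [6.  0.6 3.2] 29.21
1.005 Ft -0.0 Fr 2.6 [ 6.4 -0.   2.4] 29.46
0.99 Ft 1.7 Fr 2.8 [6.2 1.5 3.2] 29.71
0.975 Ft -0.3 Fr 0.1 [8.4 0.9 0. ] 29.96
0.96 Ft 6.0 Fr 3.7 [4.1 4.6 5.8] 30.21
0.945 Ft 13.4 Fr 7.9 [ 0.5  9.2 12.7] 30.46
```

Contact began at about 0.965 rad and the force is now 13 N. I look at the stay before pressing on.

```bash
python3 - <<'E'
from ms import *
s=r.sense(); print(s["contact_force"].round(1),Ft(s,.945),(s["eef_pos"]-tcp(handle(.945),ori())).round(4))
f=stay("scene"); 
cv2.imwrite("pics/s5c.png",cv2.resize(f["frame"][130:260,180:330],None,fx=5,fy=4.6,interpolation=cv2.INTER_CUBIC)[:,:,::-1])
E
```

```text
[ 0.5  9.2 12.7] (np.float64(13.436975919679735), np.float64(7.871323467306895)) [0.0004 0.0032 0.0017]
scene orange 65 [ 0.1631 -0.0171  0.1678] ang 67.1 rad 0.0844
scene tip 31 [0.1721 0.0154 0.2367] ang 66.0 rad 0.1606
scene all 359 [0.1605 0.0097 0.2061] ang 62.8 rad 0.1306
line 61.27462
lid 156 [0.0357 0.0262 0.3103] th 0.9540099635768207
```

View pics/s5c.png

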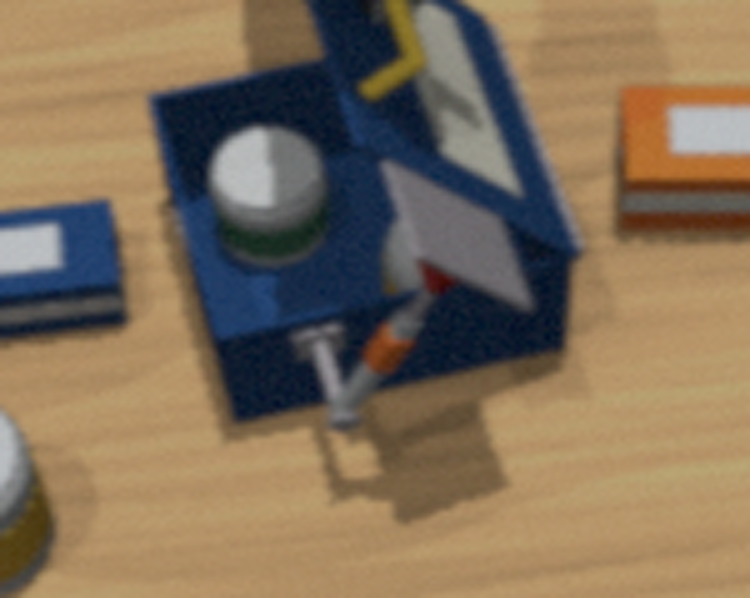

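Stay has risen about 8.7° to roughly 66–67°. The tip is about 149 mm from the hinge, on the hinge side of the red lip (about [435,278]), and the lid stopped hard near 0.96 rad. That is the caught state, so I relax the push, release and withdraw.

```bash
python3 - <<'E'
from ms import *
o=ori(); q=o.as_quat()
for th in (.952,.958):
    r.movel(tcp(handle(th),o),q,vel=.02); s=r.sense(); print(th,Ft(s,th),s["contact_force"].round(1))
r.grip(.021); s=r.sense(); print(s["contact_force"].round(1),s["finger_gap"],s["clock"])
r.movel(s["eef_pos"]+[0,0,.04],vel=.06); print(r.sense()["contact_force"].round(1))
r.movel(r.sense()["eef_pos"]+[0,0,.1],vel=.15)
r.wait(.5); f=stay("scene"); stay("top"); print(r.sense()["clock"],r.sense()["contact_force"].round(1))
cv2.imwrite("pics/s6c.png",cv2.resize(f["frame"][100:270,160:350],None,fx=4,fy=3.5,interpolation=cv2.INTER_CUBIC)[:,:,::-1])
E
```

```text
0.952 (np.float64(10.516918794660976), np.float64(5.512311899786244)) [2.1 7.8 9.3]
0.958 (np.float64(6.907612118573338), np.float64(4.274818591403212)) [3.5 5.2 6.7]
[-0.2 -0.7 -0.1] 0.021189886581558726 31.275
[ 0.2  0.5 -0.9]
scene orange 61 [ 0.1632 -0.0179  0.1645] ang 66.7 rad 0.0811
scene tip 34 [0.172  0.0132 0.2439] ang 67.7 rad 0.1664
scene all 352 [0.1607 0.0074 0.2046] ang 63.4 rad 0.1282
line 58.015617
lid 206 [0.0039 0.0265 0.3102] th 0.9552606344997301
33.4917 [-0.2 -0.3 -0.2]
```

View pics/s6c.png

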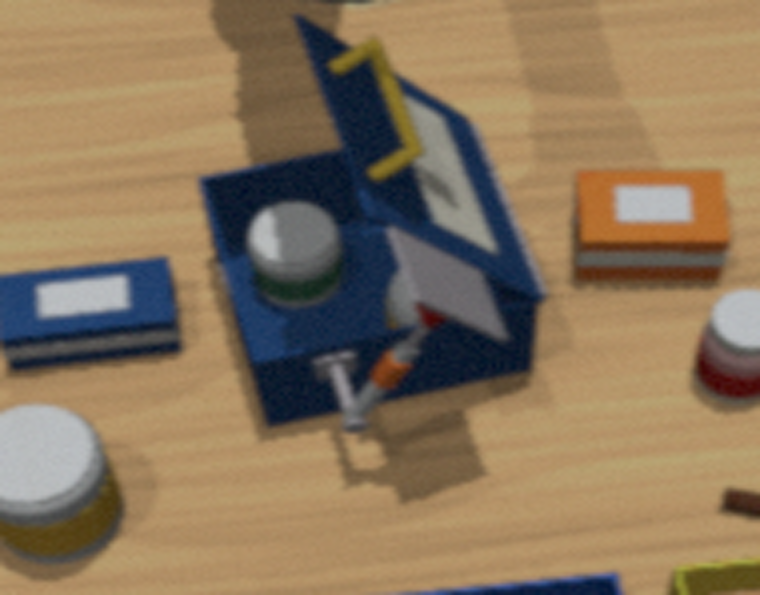

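The lid rests at about 0.955 rad with the gripper clear and everything else in place.

```bash
python3 -c "
from h import r
r.hand_in(); print(r.sense()['clock'])"
```

```text
the job is handed in; nothing more can be done
the job is handed in; nothing more can be done
```

The chest is open, with its lid resting on the stay, and I handed the job in at about 33.5 s of the 72 s allowed.

1. **Lid up:** I lifted it by the yellow handle to about 1.40 rad and let go. It stood there by itself.
2. **Stay:** I flipped it up, leaning towards the hinge, and released it. The camera put it at about 57–58° and the arm's own position at about 59.5°, both within the 57–61° window.
3. **Lid down:** I lowered it gently until it met the stay at about 0.965 rad. Pressing on raised the stay until resistance turned hard, at about 13 N on the handle, a little over the 10 N guideline. I then eased off, let go and withdrew.

**Last checks:**
- **Lid:** it stayed at about 0.955 rad with the robot clear, within the 0.78–1.02 range.
- **Stay:** its orange grip and tip read 66.7° and 67.7°, within the 65–69° range. A rougher line fit along the whole bar read lower, at 58–63°. It also picked up parts of the strip, so I disregarded it.
- **Tip and lip:** the lip hides the tip in the pictures. I judged it caught from the stay's angle, the hard stop, and the tip measuring about 149 mm from the hinge.
- **Goods:** those in the last close view (green tin, both cartons, jar, large tin) had not moved. The yellow tin is mostly hidden under the lid.

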